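# Slide the dye caddy home onto its spill tray

### The job

Slide the heavy dye caddy along the table onto its black spill tray, in through the tray's open side and fully home, with its back flush against the rear rim, then take your hand away. Push it steadily and low down on its wooden bin near the table, so that it slides without tipping; keep off its bottles, shelf and carrying bar, do not lift it, and leave the bowl, the maul and the single bottle where they stand.

Things in the scene. Friction and masses are not known exactly. Their poses are not given: they have to be found in the camera images.
- caddy: Dye caddy, a tall oak carrier of 1.7 to 2.8 kg on rubber feet. Its lower part is a plain bin 110 mm deep (x) by 170 mm wide (y), with flat upright faces from 6 to 78 mm above the table. Takes 9 to 20 N to slide; pushed on its long face higher than about 65 mm it may tip. Origin: centre of its underside. Its x axis points from its front (the robot's right) to its back (tray side, the robot's left), z up.
- caddy_front (a point): Point on the caddy's front face (the long face of the bin away from the tray): centre of its width, 25 mm above the table, a good height to push. Its axes are the caddy's.
- caddy_top: Upper part, fixed on the bin, hands off: bottles with coloured bands and black caps, shelf, two end boards and a dark carrying bar along y, top 267 mm above the table. It begins 78 mm above the table and lies at least 14 mm behind the bin's front face. Origin: on the caddy's upright axis, 78 mm above the table; axes as the caddy.
- tray: Black spill tray, fixed to the table; its x axis points roughly to the robot's left. Floor 1 mm thin (nothing catches), 130 mm (x) by 242 (y); rim 18 mm high, 8 thick at its rear (+x) and both sides, open at -x; 226 mm wide inside. From the origin (centre of underside) the rear rim's inner face is 57 mm along +x, the side rims end 69 mm along -x. Caddy fully home: its centre 2 mm to +x of this, axes in line.
- bowl: White enamel bowl, 116 mm across, 55 mm high, empty; a bystander. Origin: centre of its underside.
- maul: Wooden leatherworker's maul standing on its head, head 64 mm across, 185 mm high in all; a bystander. Origin: centre of its underside.
- bottle: Single white dye bottle with a dark red-brown label, 48 mm across, 115 mm high; a bystander. Origin: centre of its underside.

How it is judged (in metres and radians):
At the end, for the whole second after the job is handed in: The caddy stands upright and at rest on the tray, between the side rims, with its back within about 7 mm of the rear rim and square to it within 0.06 rad (x of caddy in the frame of tray between -0.005 and 0.006 m and y of caddy in the frame of tray between -0.032 and 0.032 m and angle between the x axis of caddy and the x axis of tray, either way round below 0.06 rad and angle between caddy's own z axis and vertical below 0.03 rad and height (world z) of caddy below 0.004 m and linear speed of caddy below 0.01 m/s); the robot touches nothing.
It fails at once if the caddy tips by more than 0.1 rad (6 degrees) (angle between caddy's own z axis and vertical above 0.1 rad).
It fails at once if the caddy is lifted more than 10 mm (height (world z) of caddy above 0.01 m).
It fails at once if the robot presses on the caddy's bottles, shelf, end boards or carrying bar (contact force between any of the fingers, the arm and caddy_top above 1 N).
It fails at once if the caddy is shoved so that it moves faster than 0.35 m/s (linear speed of caddy above 0.35 m/s).
It fails at once if the bowl, the maul or the single bottle is moved more than 15 mm or tipped (distance of any of bowl, maul, bottle from where it was at the start of the episode above 0.015 m or angle between any of bowl, maul, bottle's own z axis and vertical above 0.2 rad).
It also fails if it takes over 48 s, if anything falls off the work surface, if the arm or the gripper's body presses on something with over 40 N, if the wrist force passes 120 N, or if a joint passes its speed limit or range.

### The arm

A 7-joint arm with a two-finger parallel gripper is mounted at the origin on the work surface. World frame = base frame: x ahead of the robot, y to its left, z up, the work surface at z = 0. Lengths are in m, angles in degrees, forces in N, time in s.
With the tool pointing down it reaches from about 0.425 to 1.025 m from the base axis. Payload 9.4 kg.
Tool frame: the origin (TCP) lies midway between the tips of the shut fingers; the grasp point (between the pads) lies 19 mm behind it; x points along the fingers, z is the direction in which the jaws open and shut, and the axes are right-handed (so a half turn about x gives the same grasp; the last joint's range is limited). The gripper opens to 93 mm and grips with 3 to 60 N. Pads are 15 mm wide; open, the fingers measure 128 mm over their backs; the gripper's body (75 mm by 188 mm) begins 65 mm behind the grasp point.
Start: joints at [68.829, 34.337, -0.143, 91.639, 0.103, 54.024, -4.572], TCP at [0.209, -0.694, 0.219] pointing down, gripper open.
Joint ranges: [-147.43, 147.43], [-19.82, 112.94], [-74.19, 73.91], [6.32, 146.72], [-59.91, 239.91], [6.04, 106.73], [-150.56, 150.56]. Speed limits (degrees/s): [127.2, 127.2, 172.46, 172.46, 180, 180, 180].

### API

Orientations are given as a 3x3 rotation matrix whose columns are the frame's x, y, z axes.
In Python, from plant import sense, get_image, camera_info, close_job gives the robot as it stands. The module is installed in compiled form; this text tells all that it offers.
- The arm moves only by the tool apply_moves, never from a script. Its argument "rows" is a list of rows, each a list of 2 entries, a list of its own where there are three numbers: the shift along the tool's x, y, z in mm, then the turn, a rotation vector about the tool's x, y, z in degrees. In form: [[[tx, ty, tz], [wx, wy, wz]], ...]. A call has 1 to 12 rows; each row is the pose to reach, as a shift and turn from the pose commanded when the call began, along the tool's axes at that moment; what a row does not reach only later rows make up. A row lasts 1/12 s, in which the tool goes at most 41.7 mm and 7.16 degrees, less where a joint would pass 70% of its speed; a pose out of reach is approached as far as the arm can. A call with a gripper value outside its range is refused whole. "hand" is the closure, from 0 (fully open) to 1 (shut), set as the call begins (left out, the last holds). The fingers move at their own pace and stop on an object; "grip_force" is the grip in N (left out, the last holds). Time passes only in rows, so rows that repeat a pose let the fingers close. It gives the time, the measured TCP pose, the force and the opening at its end, in the units of the state.
- sense(): the state, without advancing time (a new reading comes with each control period).
- get_image(name): name is "scene" or "top" or "wrist"; returns (picture, depth): 384x512x3 uint8, blue, green, red; 384x512 float32, m along the optical axis (not along the pixel's ray), 0 where there is no reading.
- camera_info(name): a dict with "vertical_fov" (degrees; the focal length in pixels is half the picture's height over the tangent of half this angle, whatever the lens; pixels are square), "cx", "cy" (the principal point, pixels), "R" (3x3) and "t" (3): a world point X has camera coordinates R X + t. Camera axes: x right, y down, z forward; pixel columns grow to the right and rows downward; lengths in m; the calibration is good to about 2 mm. A picture is of the moment at which its call begins: read the wrist's pose just before it. camera_info takes no time and is no camera call; for the wrist camera it gives the pose at the moment of the call.
- close_job(): hands the job in, once; it reports no verdict.
The state is a dict: "time": time; "joint_pos": joint angles; "qvel": joint speeds; "joint_efforts": joint torques, N m; "ee_pos": TCP position; "orientation": TCP orientation; "force": force on the tool from outside, world axes, zero at the start; "moment": the same for the moment, N m; "opening": finger opening in m.
Only numpy, scipy, OpenCV 4.12 (cv2) and the standard library are available. Lean on these libraries where they do the work, as an engineer would, in place of code of your own. Each camera call takes 0.05 s, during which the arm holds its last target.

## Working session

There is one attempt and no reset: what is moved stays moved. The work goes in short steps, Python scripts to look and compute and a tool call to move; the robot and the scene stay as the last step left them, time stands still between calls to the robot, and variables do not carry over. Pictures are saved under pics/ and viewed, and the job is handed in when it is done.

Besides the shell and the picture viewer there is one more tool, called after "Request:" as name(argument=value, ...) on one line, values as JSON. apply_moves: Moves the arm, as the interface text tells. Its arguments: {"type":"object","properties":{"rows":{"type":"array","items":{"type":"array"}},"hand":{"type":"number"},"grip_force":{"type":"number"}},"required":["rows"]}

```bash
mkdir -p pics
python3 - <<'E'
from plant import *
import cv2,numpy as np
s=sense();print({k:np.round(v,3).tolist() for k,v in s.items()})
for n in("scene","top"):
    c=camera_info(n);print(n,c)
    p,d=get_image(n);cv2.imwrite(f"pics/{n}0.png",p);np.save(f"{n}0.npy",d)
E
```

```text
{'time': 0.0, 'joint_pos': [68.828, 34.387, -0.148, 91.68, 0.105, 54.023, -4.573], 'qvel': [-0.098, -0.027, -0.128, -0.039, 0.072, -0.023, 0.022], 'joint_efforts': [0.001, -76.505, 1.498, -25.235, -0.052, 0.017, 0.0], 'ee_pos': [0.209, -0.694, 0.218], 'orientation': [[-0.001, 0.957, 0.289], [0.001, 0.289, -0.957], [-1.0, -0.0, -0.002]], 'force': [0.188, 1.116, 0.634], 'moment': [0.031, 0.018, 0.018], 'opening': 0.093}
scene {'vertical_fov': 57.41621630887147, 'cx': 251.51369858688824, 'cy': 190.7790771235864, 'R': array([[ 0.49931487,  0.86631437, -0.01356747],
       [ 0.48717668, -0.2936729 , -0.82244459],
       [-0.71647996,  0.40404906, -0.56868341]]), 't': array([-0.40945294, -0.23877353,  1.24405865])}
top {'vertical_fov': 52.36348713472404, 'cx': 256.84779211880493, 'cy': 190.19801098101195, 'R': array([[ 0.01353677, -0.99987348,  0.00835289],
       [-0.99897225, -0.01388502, -0.04314693],
       [ 0.04325745, -0.00776024, -0.99903382]]), 't': array([0.09738561, 0.64070043, 0.9452457 ])}
```

View pics/scene0.png

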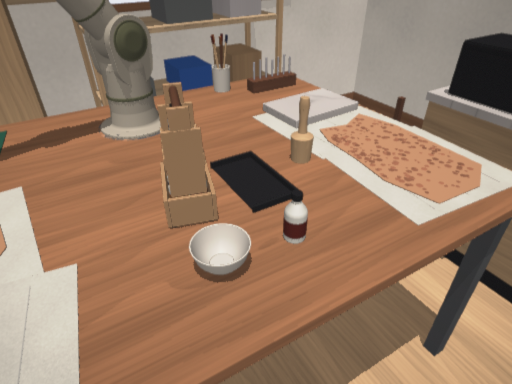

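View pics/top0.png

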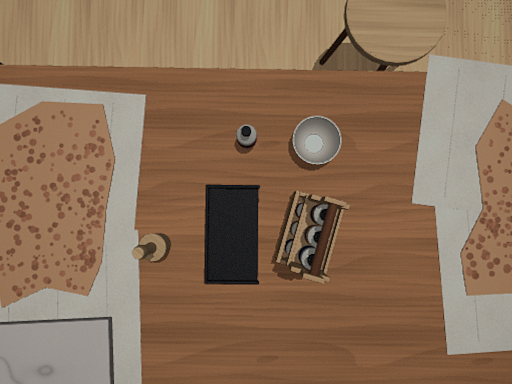

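The top view shows the tray at about (232,234) with its open side to the right. The caddy is at about (312,237) and is yawed. The bowl is at (317,140), the single bottle at (247,135) and the maul at (152,247). Next I measure the poses from depth and masks.

```bash
cat > h.py <<'E'
from plant import *
import cv2,numpy as np
def K(c): return 192/np.tan(np.radians(c["vertical_fov"])/2)
def cloud(c,d):
    f=K(c);v,u=np.mgrid[0:384,0:512]
    P=np.stack([(u-c["cx"])/f*d,(v-c["cy"])/f*d,d],-1)
    return (P-c["t"])@c["R"]
def ray(c,uv,z):
    f=K(c);uv=np.atleast_2d(uv).astype(float)
    D=np.c_[(uv-[c["cx"],c["cy"]])/f,np.ones(len(uv))]@c["R"]
    o=-c["R"].T@c["t"];return o+D*((z-o[2])/D[:,2])[:,None]
def rect(xy):
    r=cv2.minAreaRect(np.float32(xy*1000));return r
E
python3 - <<'E'
from h import *
c=camera_info("top");d=np.load("top0.npy");p=cv2.imread("pics/top0.png");W=cloud(c,d)
print("table z",np.median(W[300:380,180:400,2]))
m=(p.max(2)<55).astype(np.uint8);m[:, :190]=0;m[:,275:]=0;m[:170]=0;m[300:]=0
n,l,st,ce=cv2.connectedComponentsWithStats(m);i=1+st[1:,4].argmax();print(st[i])
ys,xs=np.nonzero(l==i);pp=cv2.minAreaRect(np.float32(np.c_[xs,ys]));print(pp)
X=ray(c,cv2.boxPoints(pp),0.012);print("tray corners",X.round(4).tolist(), rect(ray(c,np.c_[xs,ys],0.01)[:,:2]))
roi=np.zeros((384,512),bool);roi[180:295,265:360]=1
z=W[...,2]
for a,b in((.01,.07),(.065,.085),(.25,.28),(.01,.3)):
    q=W[roi&(z>a)&(z<b)];print(a,b,len(q),rect(q[:,:2]),q[:,:2].min(0),q[:,:2].max(0))
s=camera_info("scene");ds=np.load("scene0.npy");V=cloud(s,ds)
q=V.reshape(-1,3);q=q[(abs(q[:,0]-.64)<.2)&(abs(q[:,1]+.06)<.16)]
print("scene table",np.median(V[300:350,200:300,2]))
for a,b in((.02,.05),(.05,.072),(.072,.082)):
    k=q[(q[:,2]>a)&(q[:,2]<b)];print(a,b,len(k),k[:,:2].min(0),k[:,:2].max(0))
for nm,(u0,u1,v0,v1),h in(("bowl",(290,345,112,168),.02),("bottle",(230,262,118,152),.02),("maul",(130,172,228,265),.03)):
    k=W[v0:v1,u0:u1].reshape(-1,3);k=k[k[:,2]>h];print(nm,cv2.minEnclosingCircle(np.float32(k[:,:2])),k[:,2].max())
# crops
cv2.imwrite("pics/crop0.png",cv2.resize(p[170:300,190:360],None,fx=4,fy=4,interpolation=cv2.INTER_CUBIC))
E
```

```text
table z -0.0006073849380449861
[ 205  185   55   99 5214]
((231.70310974121094, 234.0021209716797), (53.61167526245117, 98.54673767089844), 0.596809446811676)
tray corners [[0.4118, 0.2306, 0.012], [0.6517, 0.2327, 0.012], [0.6522, 0.101, 0.012], [0.412, 0.1003, 0.012]] ((531.8801879882812, 166.33438110351562), (240.50767517089844, 131.45474243164062), 0.16593843698501587)
0.01 0.07 384 ((551.804443359375, 26.449974060058594), (30.221172332763672, 168.15403747558594), 74.7519760131836) [ 0.47437082 -0.00494297] [0.63653999 0.06207513]
0.065 0.085 495 ((541.8973999023438, -10.513816833496094), (105.26611328125, 170.21168518066406), 74.57907104492188) [ 0.45922366 -0.07806128] [0.63609757 0.06102973]
0.25 0.28 998 ((541.249267578125, -12.961563110351562), (40.36539840698242, 152.23468017578125), 74.50952911376953) [ 0.46400459 -0.05107336] [0.6180434  0.02577818]
0.01 0.3 4351 ((542.135009765625, -10.146217346191406), (105.92304229736328, 170.1717529296875), 74.7519760131836) [ 0.45922366 -0.07806128] [0.63653999 0.06207513]
scene table 0.00042954375965388185
0.02 0.05 1844 [ 0.45722767 -0.08978702] [0.81750964 0.02541176]
0.05 0.072 964 [ 0.45742064 -0.09125263] [0.81963494 0.03388313]
0.072 0.082 571 [ 0.45221411 -0.08947842] [0.64218669 0.05559804]
bowl ((0.7023871541023254, 0.0242701917886734), 0.1376204788684845) 0.9711632287269444
bottle ((0.6926554441452026, 0.12834632396697998), 0.09605984389781952) 0.9711632287269444
maul ((0.5370895862579346, 0.23750227689743042), 0.13808754086494446) 0.9711632287269444
```

View pics/crop0.png

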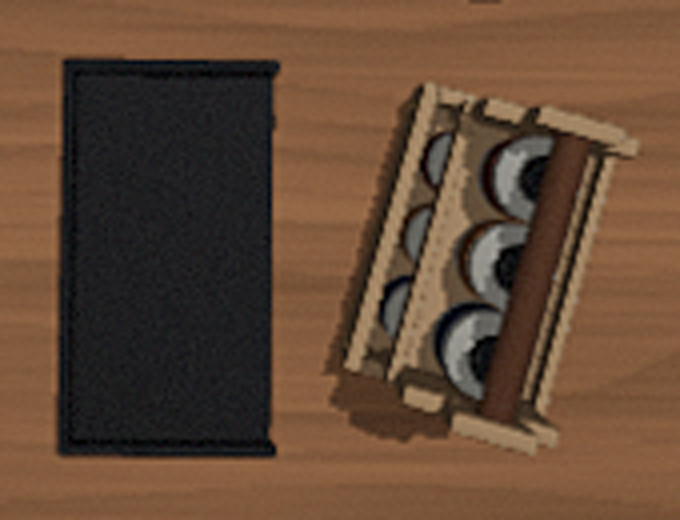

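The enlarged crop confirms the tray is black with its open side facing the caddy, and the caddy is yawed about 15° from the tray axis. I plan to push with the fingers open, giving two contacts on the front face. The hand will lean back about 32° so its body stays clear of the upper part.

```bash
cat >> h.py <<'E'
from scipy.spatial.transform import Rotation as Ro
def target(yaw,tilt):
    a=np.radians(yaw);t=np.radians(tilt);f=np.array([np.cos(a),np.sin(a),0]);dn=np.array([0,0,-1.])
    x=np.cos(t)*dn+np.sin(t)*f;z=np.array([np.sin(a),-np.cos(a),0]);return np.c_[x,np.cross(z,x),z],f
def delta(pos,R,s=None):
    s=s or sense();R0=np.array(s["orientation"]);
    return (R0.T@(np.array(pos)-s["ee_pos"])*1000).round(1),np.degrees(Ro.from_matrix(R0.T@R).as_rotvec()).round(2)
E
python3 - <<'E'
from h import *
c=camera_info("top");print(ray(c,[[317,140],[247,135]],0.03).round(3))
R,f=target(74.6,32);print(R.round(3),f)
face=np.array([.542,-.0115])-.055*f[:2];print(face)
print(delta([*(face-.13*f[:2]),.16],R))
E
```

```text
[[ 0.763 -0.038  0.03 ]
 [ 0.772  0.132  0.03 ]]
[[ 0.141  0.225  0.964]
 [ 0.511  0.818 -0.266]
 [-0.848  0.53   0.   ]] [0.26555612 0.9640954  0.        ]
[ 0.52739441 -0.06452525]
(array([  58.4,  417.1, -400.5]), array([-56.28,  16.06,  29.18]))
```

Request:
apply_moves(rows=[[[58,417,-400],[-56,16,29]],[[58,417,-400],[-56,16,29]],[[58,417,-400],[-56,16,29]],[[58,417,-400],[-56,16,29]],[[58,417,-400],[-56,16,29]],[[58,417,-400],[-56,16,29]],[[58,417,-400],[-56,16,29]],[[58,417,-400],[-56,16,29]],[[58,417,-400],[-56,16,29]],[[58,417,-400],[-56,16,29]],[[58,417,-400],[-56,16,29]],[[58,417,-400],[-56,16,29]]], hand=0)

```text
time: 1.1
ee_pos: [0.454, -0.2595, 0.1679]
orientation: [[0.142, 0.231, 0.962], [0.508, 0.818, -0.271], [-0.85, 0.527, -0.002]]
force: [0.3, 0.6, -0.1]
opening: 0.0928
```

Request:
apply_moves(rows=[[[0,0,0],[0,0,0]],[[0,0,0],[0,0,0]],[[0,0,0],[0,0,0]]])

```text
time: 1.35
ee_pos: [0.4534, -0.2612, 0.1684]
orientation: [[0.141, 0.23, 0.963], [0.507, 0.819, -0.27], [-0.85, 0.526, -0.001]]
force: [-1.0, -1.0, 0.4]
opening: 0.0929
```

Run:
```python
from h import *
s=sense();print(s["time"],np.round(s["ee_pos"],4),np.round(s["joint_pos"],1),np.round(s["force"],1))
R,f=target(74.6,32);face=np.array([.542,-.0115])-.055*f[:2]
print(delta([*(face-.13*f[:2]),.16],R),delta([*(face-.04*f[:2]),.020],R))
```

```text
1.35 [ 0.4534 -0.2612  0.1684] [ 63.9  36.3 -33.7 112.7 -14.7  47.4  29.3] [-1.  -1.   0.4]
(array([48.9, 63.1, 18.8]), array([-0.26,  0.06,  0.25])) (array([215.3,  66. ,  18.6]), array([-0.26,  0.06,  0.25]))
```

Request:
apply_moves(rows=[[[25,32,10],[0,0,0]],[[49,63,19],[0,0,0]],[[80,64,19],[0,0,0]],[[110,64,19],[0,0,0]],[[140,65,19],[0,0,0]],[[170,65,19],[0,0,0]],[[195,66,19],[0,0,0]],[[205,66,19],[0,0,0]],[[205,66,19],[0,0,0]],[[205,66,19],[0,0,0]]])

```text
time: 2.18
ee_pos: [0.516, -0.1091, 0.0291]
orientation: [[0.142, 0.232, 0.962], [0.507, 0.818, -0.271], [-0.85, 0.526, -0.002]]
force: [1.1, 0.2, -1.0]
opening: 0.0932
```

Run:
```python
from h import *
s=sense();print(s["time"],np.round(s["ee_pos"],4),np.round(s["joint_pos"],1),np.round(s["force"],1))
R,f=target(74.6,32);face=np.array([.542,-.0115])-.055*f[:2]
print(delta([*(face-.04*f[:2]),.018],R))
for n in("scene","top"):
    p,d=get_image(n);cv2.imwrite(f"pics/{n}1.png",p);np.save(f"{n}1.npy",d)
a=cv2.imread("pics/scene1.png")[60:300,100:340];b=cv2.imread("pics/top1.png")[140:360,190:430]
cv2.imwrite("pics/both1.png",np.hstack([cv2.resize(a,(400,400)),cv2.resize(b,(400,400))]))
```

```text
2.1833 [ 0.516  -0.1091  0.0291] [ 48.4  48.2 -35.1 122.2 -18.   20.3  23.8] [ 1.1  0.2 -1. ]
(array([12.6, -0.7, -0.9]), array([-0.34,  0.1 ,  0.23]))
```

View pics/both1.png

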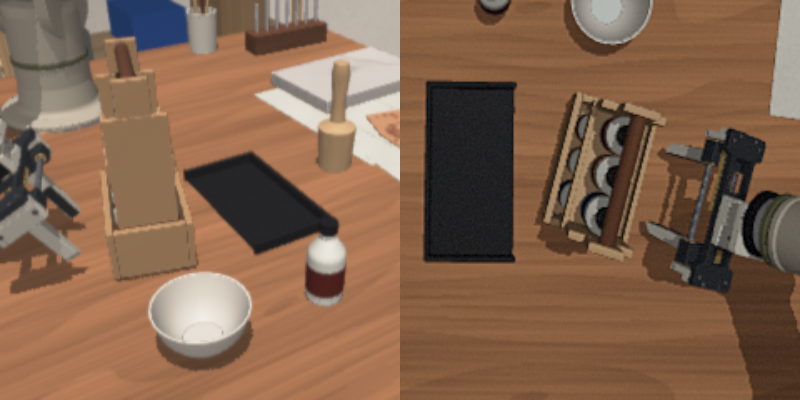

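The fingers sit behind the front face and parallel to it, with the hand leaning back clear of the upper part. I'll centre the fingers slightly toward the far end, approach, then rotate the caddy about its near end before pushing straight.

Run:
```python
from h import *
R,f=target(74.6,32);face=np.array([.542,-.0115])-.055*f[:2]
for k in(.03,.014,.006): print(k,delta([*(face-k*f[:2]+.015*R[:2,2]),.018],R))
```

```text
0.03 (array([18.8,  7.8, 13.4]), array([-0.32,  0.21,  0.28]))
0.014 (array([27.2, 21.4, 13.3]), array([-0.32,  0.21,  0.28]))
0.006 (array([31.4, 28.2, 13.3]), array([-0.32,  0.21,  0.28]))
```

Request:
apply_moves(rows=[[[10,4,7],[0,0,0]],[[19,8,13],[0,0,0]],[[23,14,13],[0,0,0]],[[26,19,13],[0,0,0]],[[28,22,13],[0,0,0]],[[29,24,13],[0,0,0]],[[30,26,13],[0,0,0]],[[31,28,13],[0,0,0]],[[31,28,13],[0,0,0]]])

```text
time: 3.03
ee_pos: [0.5382, -0.0763, 0.0169]
orientation: [[0.142, 0.233, 0.962], [0.503, 0.82, -0.273], [-0.852, 0.523, -0.001]]
force: [-7.4, -15.9, 7.9]
opening: 0.093
```

```bash
cat > look.py <<'E'
from h import *
import sys
def look(n):
    s=sense();print("t",s["time"],np.round(s["ee_pos"],4),np.round(s["joint_pos"],1),"F",np.round(s["force"],1),"M",np.round(s["moment"],2))
    R=np.array(s["orientation"]);print("yaw",np.degrees(np.arctan2(-R[0,2]*-1,-R[1,2])).round(2))
    c=camera_info("top");p,d=get_image("top");W=cloud(c,d);np.save(f"top{n}.npy",d);cv2.imwrite(f"pics/top{n}.png",p)
    z=W[...,2];q=W[(z>.235)&(z<.30)&(W[...,1]>-.12)&(abs(W[...,0]-.54)<.14)]
    hsv=cv2.cvtColor(p,cv2.COLOR_BGR2HSV)
    print("top part z>.235",len(q),rect(q[:,:2]))
    b=p[140:310,190:400];cv2.imwrite(f"pics/c{n}.png",cv2.resize(b,None,fx=3,fy=3))
look(sys.argv[1])
E
python3 look.py 2
```

```text
t 3.0333 [ 0.5382 -0.0763  0.0169] [ 44.1  49.5 -35.  121.9 -19.2  17.2  21.8] F [ -7.4 -15.9   7.9] M [-2.55  1.42  0.91]
yaw 74.18
top part z>.235 1037 ((541.5530395507812, -12.850826263427734), (40.12392807006836, 151.65554809570312), 74.42144775390625)
```

View pics/c2.png

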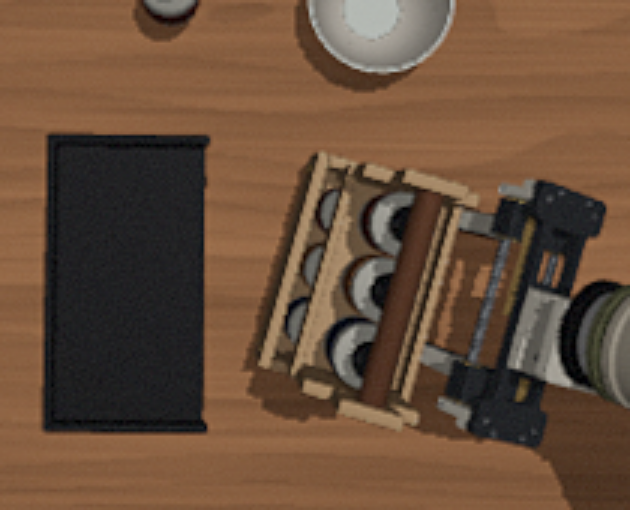

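In the image the fingers touch the front face and the caddy has not moved. The force is about 17 N.

```bash
cat > plan.py <<'E'
from h import *
def rows(y0,y1,adv,n,adir=(0,1),zt=.018,s=None):
    s=sense();p=np.array(s["ee_pos"]);R0,f0=target(y0,32)
    I0=p[:2]+.007*f0[:2]-.055*R0[:2,2]
    for k in range(1,n+1):
        a=k/n;R,f=target(y0+(y1-y0)*a,32);I=I0+a*adv*np.array(adir)
        t=I+.055*R[:2,2]-.007*f[:2]
        d=delta([*t,zt],R,s);print(k,d[0].round(0).astype(int).tolist(),d[1].round(1).tolist())
E
python3 -c "
from plan import *
rows(74.2,82.2,.014,12)"
```

```text
1 [0, 2, 0] [-0.6, 0.3, 0.5]
2 [1, 4, 0] [-1.2, 0.7, 0.5]
3 [2, 5, -1] [-1.8, 1.0, 0.5]
4 [3, 7, -1] [-2.3, 1.4, 0.5]
5 [4, 8, -1] [-2.9, 1.7, 0.5]
6 [5, 10, -2] [-3.4, 2.1, 0.5]
7 [6, 11, -2] [-4.0, 2.4, 0.5]
8 [6, 13, -2] [-4.6, 2.8, 0.5]
9 [7, 14, -2] [-5.2, 3.1, 0.5]
10 [8, 16, -3] [-5.7, 3.5, 0.5]
11 [9, 17, -3] [-6.3, 3.8, 0.5]
12 [10, 19, -3] [-6.8, 4.2, 0.5]
```

Request:
apply_moves(rows=[[[0,2,0],[-0.6,0.3,0.3]],[[1,4,0],[-1.2,0.7,0.5]],[[2,5,-1],[-1.8,1,0.5]],[[3,7,-1],[-2.3,1.4,0.5]],[[4,8,-1],[-2.9,1.7,0.5]],[[5,10,-2],[-3.4,2.1,0.5]],[[6,11,-2],[-4,2.4,0.5]],[[6,13,-2],[-4.6,2.8,0.5]],[[7,14,-2],[-5.2,3.1,0.5]],[[8,16,-3],[-5.7,3.5,0.5]],[[9,17,-3],[-6.3,3.8,0.5]],[[10,19,-3],[-6.8,4.2,0.5]]])

```text
time: 4.08
ee_pos: [0.5444, -0.0562, 0.018]
orientation: [[0.077, 0.118, 0.99], [0.524, 0.84, -0.141], [-0.848, 0.529, 0.003]]
force: [1.1, -11.9, -1.4]
opening: 0.0934
```

```bash
python3 look.py 3; python3 -c "
from plan import *
rows(82.2,90.3,.014,12)"
```

```text
t 4.0833 [ 0.5444 -0.0562  0.018 ] [ 41.3  49.9 -34.5 119.3 -16.2  21.9  23.6] F [  1.1 -11.9  -1.4] M [-3.11 -0.19 -1.03]
yaw 81.9
top part z>.235 1028 ((541.5662231445312, 7.589282989501953), (40.45893478393555, 151.84701538085938), 81.1794204711914)
1 [1, 1, 0] [-0.6, 0.6, -0.0]
2 [2, 3, 0] [-1.2, 1.0, -0.0]
3 [3, 4, 0] [-1.8, 1.3, -0.0]
4 [4, 6, 0] [-2.4, 1.7, -0.0]
5 [5, 8, 0] [-2.9, 2.0, -0.0]
6 [6, 9, -1] [-3.5, 2.4, -0.0]
7 [7, 11, -1] [-4.1, 2.8, -0.0]
8 [8, 12, -1] [-4.7, 3.1, -0.0]
9 [9, 14, -1] [-5.2, 3.5, -0.0]
10 [10, 15, -1] [-5.8, 3.8, -0.0]
11 [11, 17, -1] [-6.4, 4.2, -0.0]
12 [12, 18, -2] [-7.0, 4.5, -0.0]
```

View pics/c3.png

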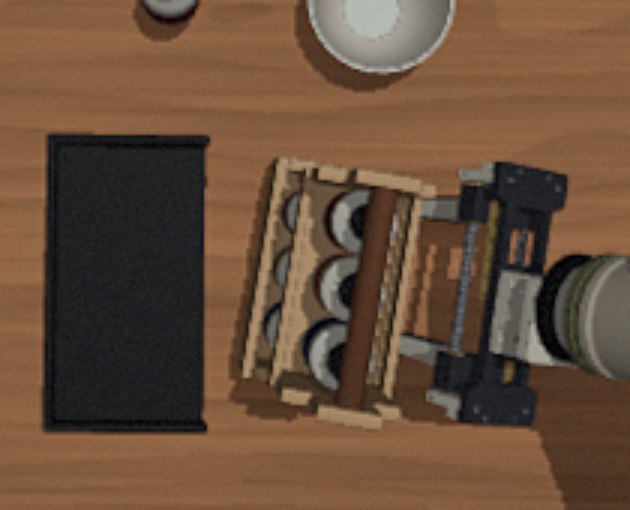

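The caddy follows the fingers: yaw is now 81°, its centre has moved 20 mm toward the tray, and there is no sideways drift. I'll do the second half of the turn.

Request:
apply_moves(rows=[[[1,1,0],[-0.6,0.5,0]],[[2,3,0],[-1.2,1,0]],[[3,4,0],[-1.8,1.3,0]],[[4,6,0],[-2.4,1.7,0]],[[5,8,0],[-2.9,2,0]],[[6,9,-1],[-3.5,2.4,0]],[[7,11,-1],[-4.1,2.8,0]],[[8,12,-1],[-4.7,3.1,0]],[[9,14,-1],[-5.2,3.5,0]],[[10,15,-1],[-5.8,3.8,0]],[[11,17,-1],[-6.4,4.2,0]],[[12,18,-2],[-7,4.5,0]]])

```text
time: 5.13
ee_pos: [0.5473, -0.0346, 0.0179]
orientation: [[0.002, -0.005, 1.0], [0.529, 0.849, 0.003], [-0.849, 0.529, 0.004]]
force: [5.5, -13.6, 2.0]
opening: 0.0928
```

```bash
python3 look.py 4; python3 -c "
from plan import *
rows(90.3,90.3,.060,12)"
```

```text
t 5.1333 [ 0.5473 -0.0346  0.0179] [ 38.   50.3 -33.8 116.9 -12.9  26.4  25.2] F [  5.5 -13.6   2. ] M [-3.03 -1.38 -1.56]
yaw 90.17
top part z>.235 1024 ((536.2527465820312, 29.070632934570312), (39.93354034423828, 152.2934112548828), 88.59938049316406)
1 [3, 4, 0] [0.1, 0.3, 0.1]
2 [5, 8, 0] [0.1, 0.3, 0.1]
3 [8, 13, 0] [0.1, 0.3, 0.1]
4 [10, 17, 0] [0.1, 0.3, 0.1]
5 [13, 21, 0] [0.1, 0.3, 0.1]
6 [16, 26, 0] [0.1, 0.3, 0.1]
7 [18, 30, 0] [0.1, 0.3, 0.1]
8 [21, 34, 0] [0.1, 0.3, 0.1]
9 [24, 38, 0] [0.1, 0.3, 0.1]
10 [26, 42, 0] [0.1, 0.3, 0.1]
11 [29, 47, 0] [0.1, 0.3, 0.1]
12 [32, 51, 0] [0.1, 0.3, 0.1]
```

View pics/c4.png

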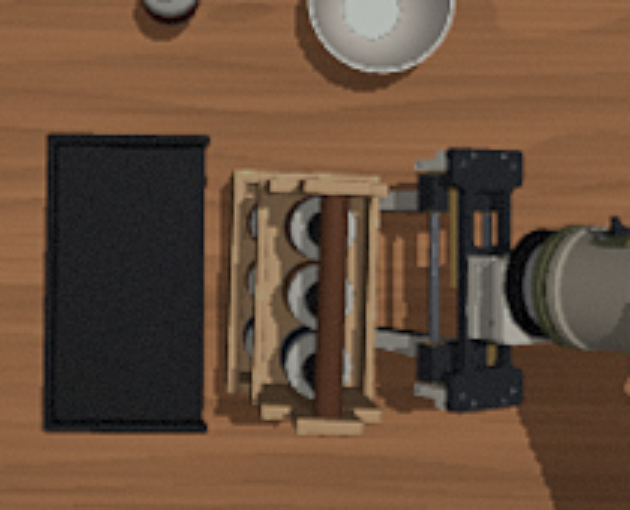

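The caddy is nearly square at 88.6° and lies in line with the tray opening, x 0.536 against the tray's 0.532. Now the straight push.

Request:
apply_moves(rows=[[[3,4,0],[0,0.2,0]],[[5,8,0],[0,0.3,0]],[[8,13,0],[0,0.3,0]],[[10,17,0],[0,0.3,0]],[[13,21,0],[0,0.3,0]],[[16,26,0],[0,0.3,0]],[[18,30,0],[0,0.3,0]],[[21,34,0],[0,0.3,0]],[[24,38,0],[0,0.3,0]],[[26,42,0],[0,0.3,0]],[[29,47,0],[0,0.3,0]],[[32,51,0],[0,0.3,0]]])

```text
time: 6.18
ee_pos: [0.5445, 0.0258, 0.0178]
orientation: [[-0.007, -0.006, 1.0], [0.529, 0.849, 0.008], [-0.849, 0.529, -0.002]]
force: [-0.9, -20.7, 8.3]
opening: 0.093
```

```bash
python3 look.py 5; python3 -c "
from plan import *
rows(90.3,90.3,.054,12)"
```

```text
t 6.1833 [0.5445 0.0258 0.0178] [ 33.   50.  -34.9 119.4 -15.   22.   22.3] F [ -0.9 -20.7   8.3] M [-3.51 -0.15  0.24]
yaw 90.48
top part z>.235 2074 ((532.692138671875, -6.123542785644531), (151.64808654785156, 225.501953125), 0.7463555932044983)
1 [2, 4, 0] [0.1, -0.2, 0.0]
2 [5, 8, 0] [0.1, -0.2, 0.0]
3 [7, 11, 0] [0.1, -0.2, 0.0]
4 [10, 15, 0] [0.1, -0.2, 0.0]
5 [12, 19, 0] [0.1, -0.2, 0.0]
6 [14, 23, 0] [0.1, -0.2, 0.0]
7 [17, 27, 0] [0.1, -0.2, 0.0]
8 [19, 30, 0] [0.1, -0.2, 0.0]
9 [22, 34, 0] [0.1, -0.2, 0.0]
10 [24, 38, 0] [0.1, -0.2, 0.0]
11 [26, 42, 0] [0.1, -0.2, 0.0]
12 [29, 46, 0] [0.1, -0.2, 0.0]
```

View pics/c5.png

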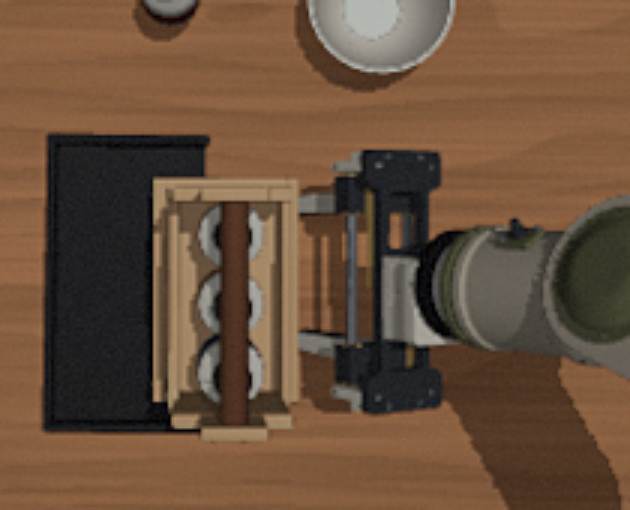

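The caddy is square and partly on the tray, with clearance to both side rims. The fingers and hand are clear of the upper part. (The arm spoiled this look's rectangle fit, so I'll narrow that region.)

Request:
apply_moves(rows=[[[2,4,0],[0,0,0]],[[5,8,0],[0,-0.2,0]],[[7,11,0],[0,-0.2,0]],[[10,15,0],[0,-0.2,0]],[[12,19,0],[0,-0.2,0]],[[14,23,0],[0,-0.2,0]],[[17,27,0],[0,-0.2,0]],[[19,30,0],[0,-0.2,0]],[[22,34,0],[0,-0.2,0]],[[24,38,0],[0,-0.2,0]],[[26,42,0],[0,-0.2,0]],[[29,46,0],[0,-0.2,0]]])

```text
time: 7.23
ee_pos: [0.5437, 0.0801, 0.0178]
orientation: [[-0.003, -0.005, 1.0], [0.529, 0.848, 0.006], [-0.848, 0.529, -0.0]]
force: [-0.1, -22.1, 9.1]
opening: 0.0933
```

```bash
sed -i "s/(W\[...,1\]>-.12)/(W[...,1]>s['ee_pos'][1]+.0)/" look.py; python3 look.py 6; python3 -c "
from plan import *
rows(90.3,90.3,.024,12)"
```

```text
t 7.2333 [0.5437 0.0801 0.0178] [ 28.4  50.  -36.1 121.2 -17.1  17.5  19.6] F [ -0.1 -22.1   9.1] M [-3.58 -0.07  0.26]
yaw 90.34
top part z>.235 1034 ((530.873046875, 142.13584899902344), (151.39398193359375, 39.19033432006836), 0.7389311194419861)
1 [1, 2, 0] [0.1, -0.1, -0.0]
2 [2, 3, 0] [0.1, -0.1, -0.0]
3 [3, 5, 0] [0.1, -0.1, -0.0]
4 [4, 7, 0] [0.1, -0.1, -0.0]
5 [5, 8, 0] [0.1, -0.1, -0.0]
6 [6, 10, 0] [0.1, -0.1, -0.0]
7 [7, 12, 0] [0.1, -0.1, -0.0]
8 [8, 14, 0] [0.1, -0.1, -0.0]
9 [10, 15, 0] [0.1, -0.1, -0.0]
10 [11, 17, 0] [0.1, -0.1, -0.0]
11 [12, 19, 0] [0.1, -0.1, -0.0]
12 [13, 20, 0] [0.1, -0.1, -0.0]
```

View pics/c6.png

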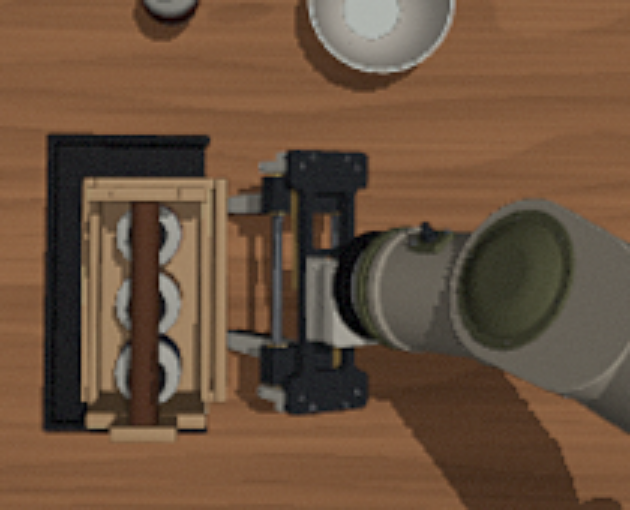

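It stays square (90.7° by the marker, tool 90.3°) with about 26 mm still to go. I'll do the last part slowly and watch the force.

Request:
apply_moves(rows=[[[1,2,0],[0,0,0]],[[2,3,0],[0,0,0]],[[3,5,0],[0,0,0]],[[4,7,0],[0,0,0]],[[5,8,0],[0,0,0]],[[6,10,0],[0,0,0]],[[7,12,0],[0,0,0]],[[8,14,0],[0,0,0]],[[9,15,0],[0,0,0]],[[11,17,0],[0,0,0]],[[12,19,0],[0,0,0]],[[12,19,0],[0,0,0]]])

```text
time: 8.28
ee_pos: [0.5432, 0.103, 0.0179]
orientation: [[-0.004, -0.005, 1.0], [0.53, 0.848, 0.007], [-0.848, 0.53, -0.0]]
force: [0.9, -17.3, 4.8]
opening: 0.0927
```

```bash
python3 look.py 7
```

```text
t 8.2833 [0.5432 0.103  0.0179] [ 26.3  50.  -36.5 121.7 -18.   15.9  18.5] F [  0.9 -17.3   4.8] M [-3.32 -0.23  0.09]
yaw 90.38
top part z>.235 1018 ((530.38720703125, 164.46609497070312), (151.42401123046875, 39.63814163208008), 0.3291822075843811)
```

Request:
apply_moves(rows=[[[0.3,0.4,0],[0,0,0]],[[0.5,0.8,0],[0,0,0]],[[0.8,1.3,0],[0,0,0]],[[1,1.7,0],[0,0,0]]])

```text
time: 8.67
ee_pos: [0.5433, 0.1042, 0.0179]
orientation: [[-0.004, -0.005, 1.0], [0.529, 0.848, 0.006], [-0.848, 0.529, -0.0]]
force: [-0.1, -19.3, 7.2]
opening: 0.0933
```

Request:
apply_moves(rows=[[[0.3,0.4,0],[0,0,0]],[[0.5,0.8,0],[0,0,0]],[[0.8,1.3,0],[0,0,0]]])

```text
time: 8.92
ee_pos: [0.5432, 0.1058, 0.0179]
orientation: [[-0.004, -0.005, 1.0], [0.529, 0.848, 0.006], [-0.848, 0.529, -0.0]]
force: [0.3, -19.4, 6.9]
opening: 0.0932
```

```bash
python3 look.py 8
```

```text
t 8.9167 [0.5432 0.1058 0.0179] [ 26.   50.  -36.5 121.8 -18.2  15.7  18.3] F [  0.3 -19.4   6.9] M [-3.56 -0.15  0.27]
yaw 90.35
top part z>.235 1032 ((530.4981689453125, 167.3512420654297), (151.3834991455078, 39.36785888671875), 0.5149486064910889)
```

Request:
apply_moves(rows=[[[0.3,0.4,0],[0,0,0]],[[0.5,0.8,0],[0,0,0]],[[0.8,1.3,0],[0,0,0]]])

```text
time: 9.22
ee_pos: [0.5432, 0.1073, 0.0179]
orientation: [[-0.004, -0.005, 1.0], [0.529, 0.848, 0.006], [-0.848, 0.529, -0.0]]
force: [0.5, -18.9, 5.6]
opening: 0.0928
```

Request:
apply_moves(rows=[[[0.3,0.4,0],[0,0,0]],[[0.5,0.8,0],[0,0,0]],[[0.8,1.3,0],[0,0,0]]])

```text
time: 9.47
ee_pos: [0.5432, 0.1082, 0.0178]
orientation: [[-0.003, -0.005, 1.0], [0.529, 0.849, 0.006], [-0.849, 0.529, -0.0]]
force: [-1.1, -26.3, 11.3]
opening: 0.0928
```

The force is rising, so I'll do one more small push to confirm contact with the rim.

Request:
apply_moves(rows=[[[0.3,0.4,0],[0,0,0]],[[0.5,0.8,0],[0,0,0]],[[0.8,1.3,0],[0,0,0]]])

```text
time: 9.72
ee_pos: [0.5432, 0.1083, 0.0177]
orientation: [[-0.003, -0.004, 1.0], [0.528, 0.849, 0.005], [-0.849, 0.528, -0.0]]
force: [-2.2, -34.0, 15.7]
opening: 0.0932
```

```bash
python3 look.py 9
```

```text
t 9.7167 [0.5432 0.1083 0.0177] [ 25.6  50.  -36.4 121.8 -18.3  15.4  18.1] F [ -2.2 -34.   15.7] M [-4.93  0.44  0.77]
yaw 90.27
top part z>.235 1029 ((530.4306030273438, 169.64573669433594), (151.47010803222656, 39.68107986450195), 0.5498939156532288)
```

View pics/c9.png

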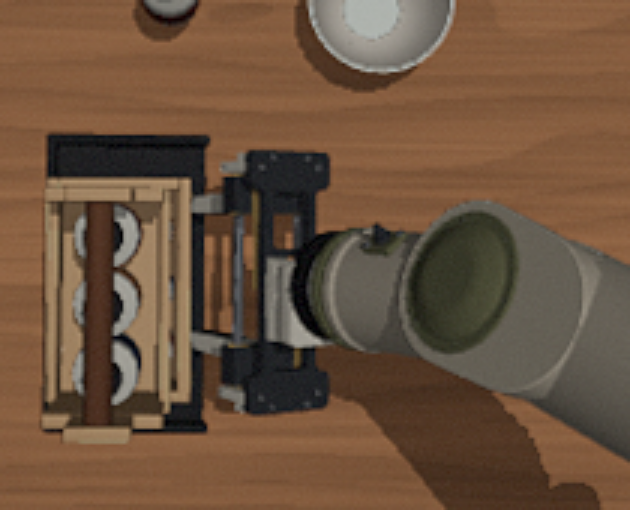

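The force reached 34 N and the TCP stopped at y = 0.1083. The image shows the caddy's back over the rear rim, so it is home. I'll retreat straight back.

Request:
apply_moves(rows=[[[-1,-1.7,0],[0,0,0]],[[-3,-5,0],[0,0,0]],[[-8,-13,0],[0,0,0]],[[-16,-25,0],[0,0,0]],[[-26,-42,0],[0,0,0]],[[-37,-59,0],[0,0,0]],[[-48,-76,0],[0,0,0]],[[-58,-93,0],[0,0,0]],[[-58,-93,0],[0,0,0]],[[-58,-93,0],[0,0,0]],[[-58,-93,0],[0,0,0]]])

```text
time: 10.68
ee_pos: [0.5424, 0.0061, 0.0184]
orientation: [[-0.009, -0.009, 1.0], [0.535, 0.845, 0.012], [-0.845, 0.535, -0.003]]
force: [-0.3, -0.7, -0.2]
opening: 0.093
```

```bash
sed -i "s/s\['ee_pos'\]\[1\]+.0)/.10)/" look.py; python3 look.py A
python3 - <<'E'
from h import *
c=camera_info("top");d=np.load("topA.npy");W=cloud(c,d);z=W[...,2]
roi=(z>.05)&(z<.3)&(W[...,1]>.09)&(W[...,1]<.25)&(abs(W[...,0]-.53)<.13)
q=W[roi];print("all",rect(q[:,:2]));q=q[(q[:,2]>.065)&(q[:,2]<.085)];print("rim",rect(q[:,:2]))
print("top z, near/far:",[np.median(z[(z>.24)&(z<.3)&roi&(abs(W[...,0]-x)<.02)]).round(4) for x in(.48,.53,.58)])
p,_=get_image("scene");cv2.imwrite("pics/sceneA.png",p)
a=cv2.imread("pics/scene0.png").astype(int)
df=(abs(a-p).max(2)>40);t0=cv2.imread("pics/top0.png").astype(int);dt=abs(t0-cv2.imread("pics/topA.png")).max(2)>40
print("changed px bowl/bottle/maul top:",dt[110:170,288:346].sum(),dt[120:152,232:262].sum(),dt[228:265,130:175].sum())
E
```

```text
t 10.6833 [0.5424 0.0061 0.0184] [ 35.   50.2 -34.8 118.7 -14.2  23.8  23.5] F [-0.3 -0.7 -0.2] M [-0.53 -0.09  0.01]
yaw 90.71
top part z>.235 1031 ((530.3505859375, 169.76641845703125), (151.59239196777344, 39.834293365478516), 0.5360755324363708)
all ((529.5787353515625, 169.70547485351562), (168.3194122314453, 109.87236022949219), 0.18548621237277985)
rim ((529.315185546875, 170.41819763183594), (168.32647705078125, 109.23133850097656), 0.4741341173648834)
top z, near/far: [np.float64(0.2649), np.float64(0.2649), np.float64(0.2654)]
changed px bowl/bottle/maul top: 0 0 0
```

View pics/sceneA.png

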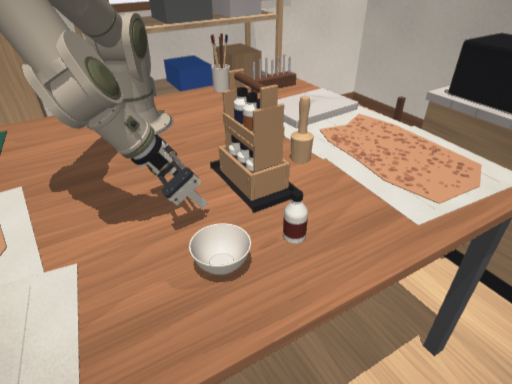

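View pics/cA.png

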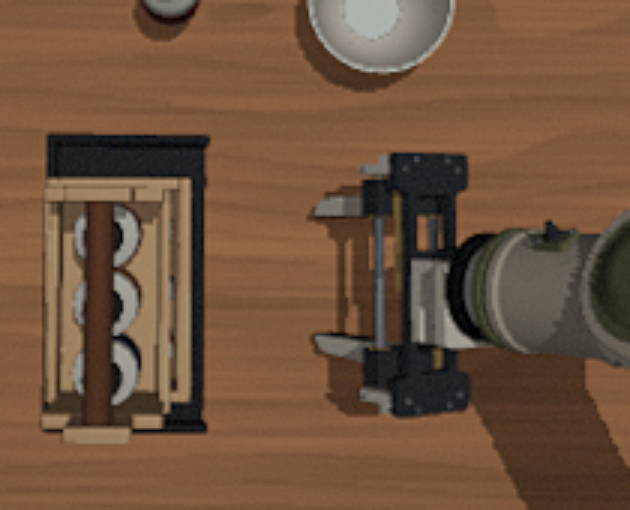

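The caddy stands upright and square at about (0.530, 0.170) on the tray, the hand is clear, and the bystanders are unmoved. Handing in.

```bash
python3 -c "
from plant import *
print(close_job())"
```

```text
the job is handed in; nothing more can be done
None
```

The caddy is home on the tray with its back against the rear rim, and I handed the job in at about 10.7 s of the 48 s allowed. The hand-in gives no verdict.

**What I did:** I pushed low on the bin's front face, about 20–25 mm up, with both open fingertips and the hand leaning back so its body stayed off the upper part. I turned the caddy about 16° to square it up, then slid it straight in. The last few millimetres went slowly until the push force rose from about 19 N to 34 N and the arm stopped advancing at the rim. I then backed the hand off about 100 mm.

**Last checks:**
- **Position:** the caddy's centre is at about (0.530, 0.170) m. That is 2–3 mm sideways of the tray's centre line and within about 2 mm of the calculated home position.
- **Squareness:** about 90.2–90.5° against the tray's roughly 90.3°, within 0.01 rad.
- **Upright:** its top is level at about 265 mm across its width.
- **Clear of everything:** the force on the tool is near zero after the retreat. The bowl, the maul and the single bottle show no changed pixels in the top view.

**Disagreements:** my two estimates of the tray's centre along the push direction differed by about 3 mm, so I relied on the force rise rather than the image to judge that it was fully home. One rectangle fit partway through was spoiled by the arm being in view, and I fixed it in the later looks.

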